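Run out a left-hand clamp nut and take the board carrier off the buffing jig

TASK

The red wing nut on the buffing jig has a left-hand thread, so it loosens clockwise seen from above: feel that it gives that way and run it out until it comes up solid against its end stop, without forcing it there. Then draw the board carrier out from under the blue jaw by its yellow tab, without dragging it against the jaw, and set it gently flat in the blue tray, leaving the phone, the jar and the screwdriver alone.

Things in the scene. Friction and masses are not known exactly. Their poses are not given: they have to be found in the camera images.
- jig: Aluminium buffing jig fixed to the bench: base 100 mm (x) by 200 mm (y, -110 to +90), 20 mm high; origin on the bench, z up. A channel along y, open towards -y, holds the carrier between 6 mm rails with 2 mm play a side; a blue block at y = 23 stops it at the rear. The nut's vertical axis is at x = 0, y = 45.
- jaw: Blue clamp jaw, a level bar 36 mm wide and 12 mm thick, from 75 to -30 along the jig's y, over the carrier's rear 50 mm; its top is 42 to 50 mm above the bench. Under it at the jig's y = -11 a 9 mm steel pin drops into a hole in the carrier, which cannot slide until the nut is run out. Pulling the carrier against jaw or pin with over 12 N spoils it. Origin: underside, on the nut's axis.
- wing (a point): Centre of the red wing of the captive left-hand nut: upright, 52 mm long (x), 12 mm thick (y), 32 mm high, 80 to 88 mm above the bench. z is the screw axis, up. Nut and jaw rise 3 mm per rad of clockwise turn, and a hand on it must rise too. It needs 0.9 to 2.4 rad clockwise to a solid end stop (its direction does not tell how much); drag 0.15 N m. Anticlockwise it comes up solid sooner.
- hub (a joint): Twist (rad) of the red wing against the nut on its springy hub, 2.5 N m per rad: 0 unloaded, positive when the wing is pushed clockwise. About 0.06 while the nut runs; climbs as soon as it is solid. Beyond 0.16 either way (0.4 N m) the thread is strained and the job spoilt.
- tab (a point): Centre of the yellow grip tab of the loose carrier: upright block 30 mm (x) by 14 mm (y), 36 mm high, on the carrier's plate; 23 mm above the middle of the plate and 40 mm to -y of it. Axes are the carrier's own: z up, y towards its rear end (the jig's y while clamped).
- plate (a point): Middle of the carrier's plate: aluminium, 60 mm (x) by 120 mm (y), 10 mm thick, carrying a green logic board; this point is 5 mm above its underside. About 0.2 kg with the tab. Its underside starts 20 mm above the bench. With the nut run out the jaw's pin clears it by only 2 mm: draw it level and low, straight towards the jig's -y, at least 55 mm, then lift.
- tray: Blue open tray fixed to the bench, 130 mm (x) by 190 mm (y) outside, walls 4 mm thick and 22 mm high, floor 4 mm thick; origin under its centre, on the bench. The carrier lies lengthwise along its y.
- phone: White phone 70 x 144 x 8 mm lying screen up on the bench; origin under its centre. Bystander.
- fluxjar: Small glass jar with black lid, 48 mm across, 50 mm high, standing; origin under its centre. Bystander.
- driver: Orange-handled screwdriver, 160 mm long, lying along its x. Bystander.

How it is judged:
On the way, in this order (a step that is already met when the one before it is completed fails the run):
1. the nut is run out clockwise to its end stop while the carrier is still in place (z of wing in the frame of jig above 0.08715 m and y of plate in the frame of jig above -0.048 m), for 0.2 s.
2. the carrier is drawn out from under the jaw, still flat (y of plate in the frame of jig below -0.088 m and angle between plate's own z axis and vertical below 0.3 rad), for 0.1 s.
At the end, for the whole second after the job is handed in: The carrier lies flat (within 0.06 rad) on the tray floor, the middle of its plate inside the tray within 40 mm (x) and 70 mm (y) of the tray's centre, at rest and released; the nut is still run out, within 0.15 rad of its end stop (x of plate in the frame of tray between -0.04 and 0.04 m and y of plate in the frame of tray between -0.07 and 0.07 m and z of plate in the frame of tray below 0.012 m and angle between plate's own z axis and vertical below 0.06 rad and linear speed of carrier below 0.02 m/s and z of wing in the frame of jig above 0.08715 m); the robot touches nothing.
It fails at once if the wing is twisted on its hub beyond 0.16 rad (0.4 N m) either way: nut forced at a stop or the wrong way (value of joint hub above 0.16 rad or value of joint hub below -0.16 rad).
It fails at once if the carrier is dragged against the jaw or its pin with more than 12 N (contact force between carrier and jaw above 12 N).
It fails at once if the carrier is dropped or slammed into the tray: it comes down to the floor faster than 0.35 m/s (x of plate in the frame of tray between -0.1 and 0.1 m and y of plate in the frame of tray between -0.13 and 0.13 m and z of plate in the frame of tray below 0.025 m and linear speed of carrier above 0.35 m/s).
It fails at once if the phone, the jar or the screwdriver is moved more than 20 mm (distance of any of phone, fluxjar, driver from where it was at the start of the episode above 0.02 m).
It also fails if it takes over 72 s, if anything falls off the work surface, if the arm or the gripper's body presses on something with over 40 N, if the wrist force passes 120 N, or if a joint passes its speed limit or range.

ROBOT

A 6-joint arm with a two-finger parallel gripper is mounted at the origin on the work surface. World frame = base frame: x ahead of the robot, y to its left, z up, the work surface at z = 0. Lengths are in m, angles in rad, forces in N, time in s.
With the tool pointing down it reaches from about 0.3 to 0.95 m from the base axis. Payload 3.1 kg.
Tool frame: the origin (TCP) lies on the centre line of the jaws, within the pads' length; the fingertips stand 17 mm ahead of it and the grasp point (between the pads) lies 2 mm behind it; z points along the fingers, y is the line along which they close (so a half turn about z gives the same grasp; the last joint's range is limited). The gripper opens to 85 mm and grips with 20 to 120 N. Pads are 22 mm wide; open, the fingers measure 114 mm over their backs; the gripper's body (76 mm by 85 mm) begins 54 mm behind the grasp point. The pads swing forward as they close: fully open they stand 13 mm farther back than shut.
Start: joints at [-1.176, 0.308, 1.634, -0, 1.2, -0.07], TCP at [0.28, -0.559, 0.248] pointing down, gripper open.
Joint ranges: [-3.06, 3.06], [-0.79, 1.96], [0.05, 2.63], [-1.19, 4.34], [0.05, 2.64], [-2.94, 2.94]. Speed limits (rad/s): [2.79, 2.79, 3.14, 3.14, 3.14, 3.14].

INTERFACE

Orientations are given as a rotation vector (axis times angle).
In Python, from rig import arm gives the robot as it stands.
- The arm moves only by the tool step_arm, never from a script. Its argument "motion" is a list of rows, each an object with "delta_pos": the shift along the world's x, y, z as a fraction of full scale, a list of three; "spin": the turn about the world's z as a fraction of full scale; "jaw": the finger opening in mm, from 0 to 85.4. A call has 1 to 20 rows; each row shifts and turns the commanded pose from where the row before left it; what a row does not reach is not made up. Full scale, the value 1, is 30 mm for a shift and 0.08 rad for a turn. A row lasts 1/12 s, in which the tool goes at most 41.7 mm and 7.16 degrees, less where a joint would pass 70% of its speed; a pose out of reach is approached as far as the arm can. A call with a number of a shift or a turn outside -1 to 1 is refused whole. A call with a gripper value outside its range is refused whole. The fingers move at their own pace and stop on an object; the grip force is fixed at half the most. Time passes only in rows, so rows that do not move let the fingers close. It gives the time, the measured TCP pose, the force, the opening and the grip force at its end, in the units of the state.
- arm.sense(): the state, without advancing time (a new reading comes with each control period).
- arm.read_camera(name): name is "scene" or "top"; returns a dict with "pixels" (420x560x3 uint8, blue, green, red), "fx", "fy", "cx", "cy" (pixels), "D" ([k1, k2, p1, p2, k3] as OpenCV has them; the pictures are not rectified), "extrinsics" (4x4, takes a point from camera to world coordinates). Camera axes: x right, y up, looking along -z (the intrinsics and any distortion apply to the point x, -y, -z); pixel columns grow to the right and rows downward; lengths in m; the calibration is good to about 2 mm. A picture is of the moment at which its call begins. There is no depth.
- arm.sign_off(): hands the job in; it is judged then, once.
Trained networks look in a picture, given as the dict that the camera call returned (one of the last four; its "shot" number tells which), for a name from the list of things; names that differ only in an ending like _2 or _b are one class to them, and where a whole thing is asked for, a point or a joint stands for the part that bears it (a point fixed in the world has none). Each returns a list of dicts, best first, with "conf" (0 to 1); they miss things now and then, are a little off and sometimes report something else, mostly with a low value. They report only what shows in the picture. A call takes as long as a camera call.
- arm.cut_out(picture, target): "mask" (420x560 bool, what is visible of it) and "bbox" ([centre column, centre row, width, height] in pixels, round what is visible of it).
The state is a dict: "time": time; "joints": joint angles; "dq": joint speeds; "effort": joint torques, N m; "tcp_pos": TCP position; "tool_rot": TCP orientation; "contact_force": force on the tool from outside, world axes, zero at the start; "moment": the same for the moment, N m; "opening": finger opening in m; "grip_force": force on a finger pad.
Only numpy, scipy, OpenCV 4.12 (cv2) and the standard library are available. Lean on these libraries where they do the work, as an engineer would, in place of code of your own. Each camera call takes 0.05 s, during which the arm holds its last target. There are 200 camera calls.

## Working session

There is one attempt and no reset: what is moved stays moved. The work goes in short steps, Python scripts to look and compute and a tool call to move; the robot and the scene stay as the last step left them, time stands still between calls to the robot, and variables do not carry over. Pictures are saved under pics/ and viewed, at most 10 in all, crops included, and the job is handed in when it is done.

Besides the shell and the picture viewer there is one more tool, called after ">>>" as name([rows], argument=value, ...), one row to a line, values as JSON. step_arm: Moves the arm, as the interface text tells. Its arguments: {"type":"object","properties":{"motion":{"type":"array"}},"required":["motion"]}

```bash
mkdir -p pics
cat > h.py <<'E'
import numpy as np, cv2
from rig import arm
def ray(p,u,v):
    K=np.array([[p['fx'],0,p['cx']],[0,p['fy'],p['cy']],[0,0,1.]])
    q=cv2.undistortPoints(np.array([[[u,v]]],float),K,np.array(p['D'],float))[0,0]
    T=np.array(p['extrinsics']); d=T[:3,:3]@np.array([q[0],-q[1],-1.]); return T[:3,3],d
def at(p,u,v,z):
    o,d=ray(p,u,v); return o+d*(z-o[2])/d[2]
def proj(p,X):
    K=np.array([[p['fx'],0,p['cx']],[0,p['fy'],p['cy']],[0,0,1.]])
    T=np.array(p['extrinsics']); c=(np.atleast_2d(X)-T[:3,3])@T[:3,:3]; c=c*[1,-1,-1]
    return cv2.projectPoints(c,np.zeros(3),np.zeros(3),K,np.array(p['D'],float))[0][:,0]
E
python3 - <<'E'
from h import *
for n in ['top','scene']:
    p=arm.read_camera(n); cv2.imwrite(f'pics/{n}0.png',p['pixels'])
    print(n,np.round(p['extrinsics'],3).tolist(),p['fx'])
    for t,z in [('jig',.02),('jaw',.05),('wing',.1),('tab',.066),('plate',.03),('tray',.022),('phone',.008),('fluxjar',.05),('driver',.01)]:
        r=arm.cut_out(p,t)
        for k in r[:1]:
            m=k['mask'].astype(np.uint8); c=max(cv2.findContours(m,0,1)[0],key=cv2.contourArea)
            P=np.array([at(p,*q[0],z)[:2] for q in c],np.float32)
            (cx,cy),s,a=cv2.minAreaRect(P)
            print(t,round(k['conf'],2),np.round(k['bbox']),'w',round(cx,4),round(cy,4),np.round(s,3),round(a,1))
s=arm.sense();print(s['tool_rot'],s['time'],s['opening'])
E
```

```text
top [[-0.026, 0.989, -0.146, 0.474], [-1.0, -0.026, 0.005, -0.02], [0.001, 0.147, 0.989, 1.136], [0.0, 0.0, 0.0, 1.0]] 470.49945685091285
jig 0.76 [207. 234.  93.  65.] w 0.5889 0.1383 [0.102 0.202] 19.2
jaw 0.64 [190. 232.  45.  30.] w 0.5835 0.1692 [0.047 0.105] 17.1
wing 0.54 [180. 237.  17.  27.] w 0.5687 0.1834 [0.026 0.052] 71.6
tab 0.77 [218. 227.  59.  38.] w 0.5955 0.1049 [0.059 0.116] 19.7
plate 0.73 [216. 227.  52.  38.] w 0.5988 0.1097 [0.062 0.121] 19.4
tray 0.86 [384. 265.  81.  57.] w 0.4973 -0.2816 [0.195 0.134] 88.8
phone 0.69 [357. 163.  58.  38.] w 0.7519 -0.2376 [0.14  0.071] 85.0
fluxjar 0.84 [290. 156.  19.  23.] w 0.7601 -0.0605 [0.045 0.054] 88.4
driver 0.63 [197. 163.  64.  14.] w 0.7563 0.1596 [0.026 0.16 ] 0.8
scene [[0.402, -0.7, 0.591, 1.219], [0.915, 0.309, -0.258, -0.278], [-0.002, 0.645, 0.765, 0.859], [0.0, 0.0, 0.0, 1.0]] 534.4924618864569
jig 0.97 [339. 193.  98.  94.] w 0.5853 0.152 [0.12  0.259] 24.4
jaw 0.9 [354. 175.  42.  46.] w 0.5741 0.1784 [0.058 0.148] 34.5
wing 0.8 [359. 160.  14.  29.] w 0.5842 0.1758 [0.024 0.075] 60.1
tab 0.92 [332. 205.  56.  39.] w 0.627 0.0887 [0.064 0.118] 20.0
plate 0.89 [329. 205.  52.  40.] w 0.5995 0.1036 [0.069 0.125] 20.6
tray 0.69 [135. 230. 100.  81.] w 0.5044 -0.2848 [0.192 0.148] 89.7
phone 0.69 [196. 326.  82.  55.] w 0.7527 -0.2405 [0.143 0.074] 85.7
fluxjar 0.85 [290. 293.  31.  32.] w 0.7795 -0.0685 [0.047 0.07 ] 66.2
driver 0.76 [385. 253.  74.  36.] w 0.7516 0.1555 [0.031 0.163] 1.0
[3.05710785e+00 7.23538377e-01 3.73021936e-05] 1.0 0.08496150118778899
```

View pics/top0.png

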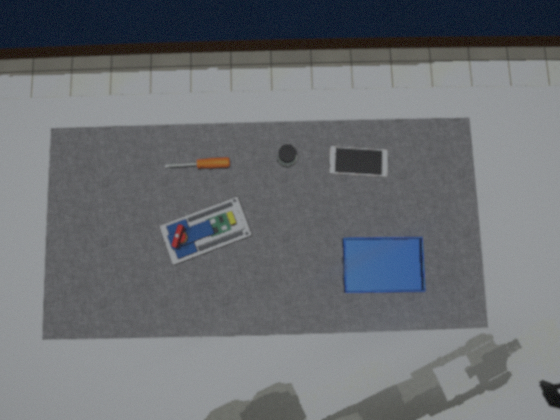

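View pics/scene0.png

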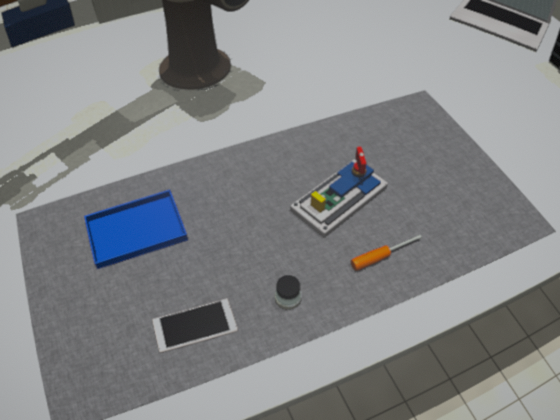

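```bash
cat > fit.py <<'E'
from h import *
from scipy.optimize import minimize
S=4
def box(x,y,z,a,l,w,h):
    c,s=np.cos(a),np.sin(a)
    return np.array([[x+c*i*l/2-s*j*w/2,y+s*i*l/2+c*j*w/2,z+k*h/2] for i in(-1,1) for j in(-1,1) for k in(-1,1)])
def render(p,X):
    q=cv2.convexHull(proj(p,X).astype(np.float32))
    im=np.zeros((420*S,560*S),np.uint8); cv2.fillPoly(im,[np.round((q+.5)*S*16).astype(np.int32)],255,shift=4)
    return cv2.resize(im,(560,420),interpolation=cv2.INTER_AREA)/255.
def fit(pics,t,x0,dims,n,free_z=False,masks=None):
    ms=masks or [arm.cut_out(p,t)[0]['mask'].astype(float) for p in pics]
    def f(v):
        z=v[3] if free_z else x0[2]
        return sum(np.abs(render(p,box(v[0],v[1],z,v[2],*dims))-m).sum()/m.sum() for p,m in zip(pics,ms))
    v0=[x0[0],x0[1],x0[3]]+([x0[2]] if free_z else [])
    best=None
    for da in (0,-.3,.3):
        s=np.vstack([v0]*(len(v0)+1)); s[:,2]+=da
        for i,d in enumerate([.01,.01,.25,.008][:len(v0)]): s[i+1,i]+=d
        r=minimize(f,s[0],method='Nelder-Mead',options=dict(initial_simplex=s,maxiter=120))
        if best is None or r.fun<best.fun: best=r
    return best
E
cat > m1.py <<'E'
from fit import *
P=[arm.read_camera('top'),arm.read_camera('scene')]
def hsv(p,t,lo,hi):
    b=arm.cut_out(p,t)[0]['bbox']; h=cv2.cvtColor(p['pixels'],cv2.COLOR_BGR2HSV)
    m=cv2.inRange(h,lo,hi) if lo[0]<=hi[0] else cv2.inRange(h,(lo[0],)+lo[1:],(180,255,255))|cv2.inRange(h,(0,)+lo[1:],(hi[0],255,255))
    k=np.zeros_like(m); u,v,w,hh=b; k[int(v-hh/2-5):int(v+hh/2+5),int(u-w/2-5):int(u+w/2+5)]=1
    return (m*k>0).astype(float)
j=fit(P,'jig',(.589,.138,.01,.335),(.1,.2,.02),0); print('jigcentre',j.x.round(4),j.fun)
w=fit(P,'wing',(.569,.185,.084,-.4),(.052,.012,.032),0,True); print('wing mask',w.x.round(4),w.fun)
w2=fit(P,'wing',(.569,.185,.084,-.4),(.052,.012,.032),0,True,[hsv(p,'wing',(170,120,60),(10,0,0)) for p in P]); print('wing hsv',w2.x.round(4),w2.fun)
y=[hsv(p,'tab',(22,120,60),(35,255,255)) for p in P]
t=fit(P,'tab',(.61,.07,.048,.335),(.03,.014,.036),0,True,y); print('tab',t.x.round(4),t.fun)
for p,n in zip(P,'ab'):
    im=cv2.resize(p['pixels'],None,fx=6,fy=6,interpolation=cv2.INTER_CUBIC)
    for X,c in [(box(j.x[0],j.x[1],.01,j.x[2],.1,.2,.02),(255,255,255)),(box(w2.x[0],w2.x[1],w2.x[3],w2.x[2],.052,.012,.032),(0,255,255)),(box(t.x[0],t.x[1],t.x[3],t.x[2],.03,.014,.036),(255,0,255))]:
        q=cv2.convexHull(proj(p,X).astype(np.float32)); cv2.polylines(im,[np.int32((q+.5)*6)],True,c,1)
    b=arm.cut_out(p,'jig')[0]['bbox']; u,v=int(b[0]*6),int(b[1]*6)
    cv2.imwrite(f'pics/m1{n}.png',im[max(v-300,0):v+300,u-330:u+330])
E
python3 m1.py
```

```text
jigcentre [0.5891 0.1387 0.3393] 0.9339602029627997
wing mask [ 0.571   0.1881 -0.379   0.0844] 0.6171921546330503
wing hsv [ 0.5711  0.1877 -0.4133  0.0824] 1.1027951577387898
tab [0.6109 0.0722 0.5538 0.0485] 1.2272690519506773
```

View pics/m1a.png

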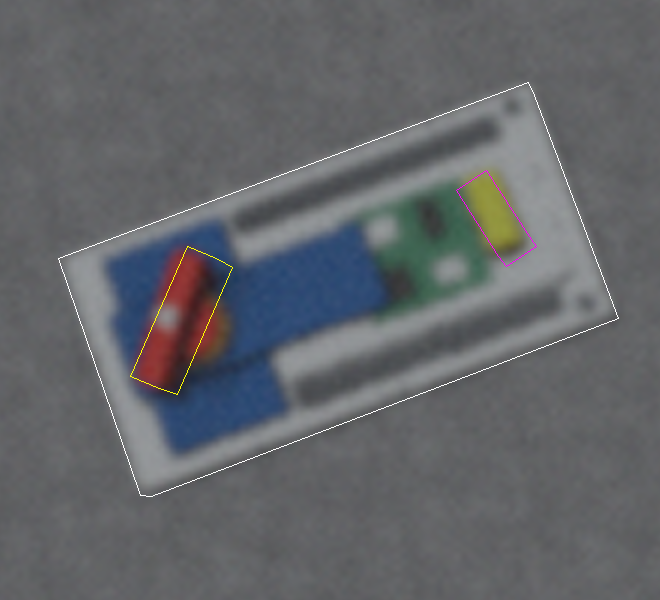

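View pics/m1b.png

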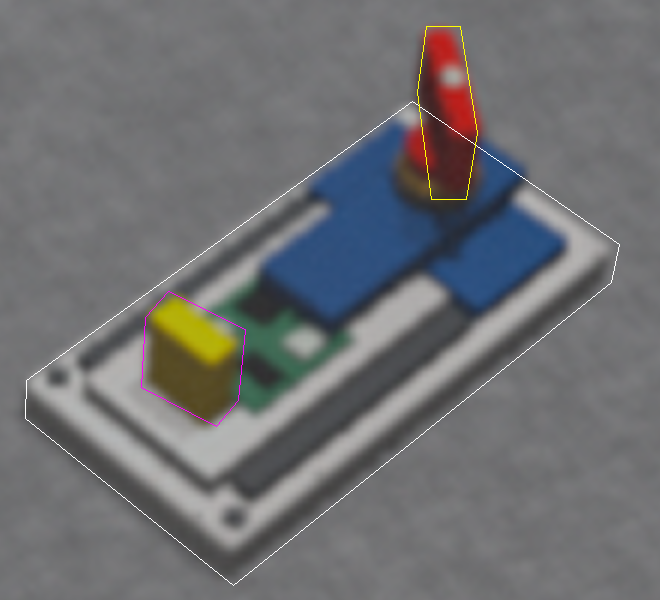

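>>> step_arm([
  {"delta_pos":[0.32,0.83,0],"spin":0.95,"jaw":50},
  {"delta_pos":[0.32,0.83,0],"spin":0.95,"jaw":50},
  {"delta_pos":[0.32,0.83,0],"spin":0.95,"jaw":50},
  {"delta_pos":[0.32,0.83,0],"spin":0.95,"jaw":50},
  {"delta_pos":[0.32,0.83,0],"spin":0.95,"jaw":50},
  {"delta_pos":[0.32,0.83,0],"spin":0.95,"jaw":50},
  {"delta_pos":[0.32,0.83,0],"spin":0.95,"jaw":50},
  {"delta_pos":[0.32,0.83,0],"spin":0.95,"jaw":50},
  {"delta_pos":[0.32,0.83,0],"spin":0.95,"jaw":50},
  {"delta_pos":[0.32,0.83,0],"spin":0.95,"jaw":50},
  {"delta_pos":[0.32,0.83,0],"spin":0.95,"jaw":50},
  {"delta_pos":[0.32,0.83,0],"spin":0.95,"jaw":50},
  {"delta_pos":[0.32,0.83,0],"spin":0.95,"jaw":50},
  {"delta_pos":[0.32,0.83,0],"spin":0.95,"jaw":50},
  {"delta_pos":[0.32,0.83,0],"spin":0.95,"jaw":50},
  {"delta_pos":[0.32,0.83,0],"spin":0.95,"jaw":50},
  {"delta_pos":[0.32,0.83,0],"spin":0.95,"jaw":50},
  {"delta_pos":[0.32,0.83,0],"spin":0.95,"jaw":50},
  {"delta_pos":[0.32,0.83,0],"spin":0.95,"jaw":50},
  {"delta_pos":[0.32,0.83,0],"spin":0.95,"jaw":50},
])

```text
time: 3.27
tcp_pos: [0.4725, -0.0594, 0.2486]
tool_rot: [1.712, 2.633, 0.0]
contact_force: [0.9, -0.0, 0.4]
opening: 0.0498
grip_force: 0.0
```

>>> step_arm([
  {"delta_pos":[0.33,0.83,-0.2],"spin":0.95,"jaw":50},
  {"delta_pos":[0.33,0.83,-0.2],"spin":0.95,"jaw":50},
  {"delta_pos":[0.33,0.83,-0.2],"spin":0.95,"jaw":50},
  {"delta_pos":[0.33,0.83,-0.2],"spin":0.95,"jaw":50},
  {"delta_pos":[0.33,0.83,-0.2],"spin":0.95,"jaw":50},
  {"delta_pos":[0.33,0.83,-0.2],"spin":0.95,"jaw":50},
  {"delta_pos":[0.33,0.83,-0.2],"spin":0.95,"jaw":50},
  {"delta_pos":[0.33,0.83,-0.2],"spin":0.95,"jaw":50},
  {"delta_pos":[0.33,0.83,-0.2],"spin":0.95,"jaw":50},
  {"delta_pos":[0.33,0.83,-0.2],"spin":0.95,"jaw":50},
  {"delta_pos":[0,0,0],"spin":0,"jaw":50},
  {"delta_pos":[0,0,0],"spin":0,"jaw":50},
])

```text
time: 4.27
tcp_pos: [0.571, 0.1894, 0.1877]
tool_rot: [-0.616, -3.08, 0.001]
contact_force: [-0.7, -0.3, -0.4]
opening: 0.0501
grip_force: 0.0
```

```bash
cat > st.py <<'E'
from h import *
from scipy.spatial.transform import Rotation as R
s=arm.sense(); m=R.from_rotvec(s['tool_rot']).as_matrix()
print('t',round(s['time'],2),'p',np.round(s['tcp_pos'],4),'yawY',round(np.arctan2(m[1,1],m[0,1]),4),'tilt',round(m[2,2],4),'F',np.round(s['contact_force'],2),'M',np.round(s['moment'],3),'op',round(s['opening'],4),'g',round(s['grip_force'],1),'q6',round(s['joints'][5],3))
E
python3 st.py
```

```text
t 4.27 p [0.571  0.1894 0.1877] yawY 1.1757 tilt -1.0 F [-0.71 -0.28 -0.41] M [ 0.019 -0.008  0.007] op 0.0501 g 0.0 q6 -0.928
```

>>> step_arm([
  {"delta_pos":[0,0,-0.6],"spin":0,"jaw":40},
  {"delta_pos":[0,0,-0.6],"spin":0,"jaw":40},
  {"delta_pos":[0,0,-0.6],"spin":0,"jaw":40},
  {"delta_pos":[0,0,-0.6],"spin":0,"jaw":40},
  {"delta_pos":[0,0,-0.5],"spin":0,"jaw":40},
  {"delta_pos":[0,0,-0.49],"spin":0,"jaw":40},
  {"delta_pos":[0,0,0],"spin":0,"jaw":30},
  {"delta_pos":[0,0,0],"spin":0,"jaw":24},
])

```text
time: 4.93
tcp_pos: [0.5702, 0.1871, 0.0861]
tool_rot: [-0.621, -3.078, 0.002]
contact_force: [-0.4, 0.6, -0.9]
opening: 0.0241
grip_force: 0.0
```

```bash
python3 st.py
python3 - <<'E'
from h import *
p=arm.read_camera('scene'); q=arm.read_camera('top')
a=cv2.resize(p['pixels'][100:250,280:430],(400,400),interpolation=2); b=cv2.resize(q['pixels'][170:290,140:260],(400,400),interpolation=2)
cv2.imwrite('pics/g1.png',np.hstack([a,b]))
E
```

```text
t 4.93 p [0.5702 0.1871 0.0861] yawY 1.1725 tilt -1.0 F [-0.37  0.55 -0.88] M [ 0.025 -0.013  0.011] op 0.0241 g 0.0 q6 -0.928
```

View pics/g1.png

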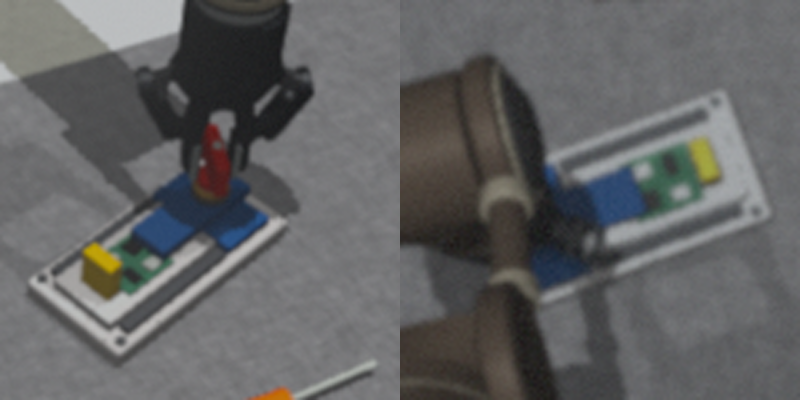

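The crop shows the red wing (at about 210,160) between the open fingers, clear of the jaw; I can close on it.

>>> step_arm([
  {"delta_pos":[0,0,0],"spin":0,"jaw":18},
  {"delta_pos":[0,0,0],"spin":0,"jaw":15},
  {"delta_pos":[0,0,0],"spin":0,"jaw":13},
])

```text
time: 5.28
tcp_pos: [0.572, 0.1884, 0.0879]
tool_rot: [0.619, 3.078, 0.001]
contact_force: [-0.2, -0.9, 3.1]
opening: 0.013
grip_force: 4.2
```

```bash
python3 st.py
```

```text
t 5.28 p [0.572  0.1884 0.0879] yawY 1.1742 tilt -1.0 F [-0.17 -0.88  3.11] M [-0.057  0.026  0.076] op 0.013 g 4.2 q6 -0.928
```

>>> step_arm([
  {"delta_pos":[0,0,0],"spin":0,"jaw":10},
  {"delta_pos":[0,0,0],"spin":0,"jaw":6},
  {"delta_pos":[0,0,0],"spin":0,"jaw":6},
])

```text
time: 5.53
tcp_pos: [0.5719, 0.1884, 0.088]
tool_rot: [0.618, 3.079, 0.0]
contact_force: [-0.6, -0.9, 6.1]
opening: 0.0109
grip_force: 59.4
```

```bash
python3 st.py
```

```text
t 5.53 p [0.5719 0.1884 0.088 ] yawY 1.1748 tilt -1.0 F [-0.61 -0.9   6.07] M [-0.126  0.218  0.142] op 0.0109 g 59.4 q6 -0.928
```

>>> step_arm([
  {"delta_pos":[0,0,0.003],"spin":-0.4,"jaw":6},
  {"delta_pos":[0,0,0.003],"spin":-0.4,"jaw":6},
])

```text
time: 5.7
tcp_pos: [0.5719, 0.1883, 0.0882]
tool_rot: [0.718, 3.057, 0.0]
contact_force: [-2.4, -1.6, 5.6]
opening: 0.0108
grip_force: 59.7
```

```bash
python3 st.py
```

```text
t 5.7 p [0.5719 0.1883 0.0882] yawY 1.1095 tilt -1.0 F [-2.42 -1.62  5.64] M [-0.203  0.231  0.13 ] op 0.0108 g 59.7 q6 -0.863
```

>>> step_arm([
  {"delta_pos":[0,0,0.008],"spin":-1,"jaw":6},
  {"delta_pos":[0,0,0.008],"spin":-1,"jaw":6},
  {"delta_pos":[0,0,0.008],"spin":-1,"jaw":6},
  {"delta_pos":[0,0,0.008],"spin":-1,"jaw":6},
  {"delta_pos":[0,0,0.008],"spin":-1,"jaw":6},
  {"delta_pos":[0,0,0.008],"spin":-1,"jaw":6},
  {"delta_pos":[0,0,0.008],"spin":-1,"jaw":6},
])

```text
time: 6.28
tcp_pos: [0.5714, 0.1879, 0.0898]
tool_rot: [1.538, 2.738, -0.002]
contact_force: [-1.6, -2.8, 6.9]
opening: 0.0111
grip_force: 59.9
```

```bash
python3 st.py
```

```text
t 6.28 p [0.5714 0.1879 0.0898] yawY 0.5474 tilt -1.0 F [-1.61 -2.75  6.85] M [-0.397  0.38   0.223] op 0.0111 g 59.9 q6 -0.3
```

>>> step_arm([
  {"delta_pos":[0,0,0],"spin":0,"jaw":6},
])

```text
time: 6.37
tcp_pos: [0.5714, 0.1878, 0.0899]
tool_rot: [1.536, 2.739, -0.001]
contact_force: [-1.4, -3.6, 7.4]
opening: 0.0114
grip_force: 59.8
```

```bash
python3 st.py
```

```text
t 6.37 p [0.5714 0.1878 0.0899] yawY 0.5486 tilt -1.0 F [-1.42 -3.61  7.39] M [-0.426  0.405  0.166] op 0.0114 g 59.8 q6 -0.302
```

>>> step_arm([
  {"delta_pos":[0,0,0.004],"spin":-0.45,"jaw":6},
  {"delta_pos":[0,0,0.003],"spin":-0.45,"jaw":6},
  {"delta_pos":[0,0,0],"spin":0,"jaw":6},
])

```text
time: 6.62
tcp_pos: [0.5714, 0.1878, 0.09]
tool_rot: [1.632, 2.684, -0.002]
contact_force: [-2.0, -2.5, 7.1]
opening: 0.011
grip_force: 59.9
```

```bash
python3 st.py
```

```text
t 6.62 p [0.5714 0.1878 0.09  ] yawY 0.4781 tilt -1.0 F [-1.95 -2.49  7.12] M [-0.458  0.346  0.206] op 0.011 g 59.9 q6 -0.231
```

>>> step_arm([
  {"delta_pos":[0,0,0.002],"spin":-0.25,"jaw":6},
  {"delta_pos":[0,0,0],"spin":0,"jaw":6},
])

```text
time: 6.78
tcp_pos: [0.5714, 0.1878, 0.0901]
tool_rot: [1.658, 2.668, -0.002]
contact_force: [-2.2, -3.1, 6.8]
opening: 0.0109
grip_force: 59.9
```

```bash
python3 st.py
```

```text
t 6.78 p [0.5714 0.1878 0.0901] yawY 0.4586 tilt -1.0 F [-2.16 -3.05  6.81] M [-0.453  0.366  0.19 ] op 0.0109 g 59.9 q6 -0.212
```

>>> step_arm([
  {"delta_pos":[0,0,0.004],"spin":-0.45,"jaw":6},
  {"delta_pos":[0,0,0.003],"spin":-0.45,"jaw":6},
  {"delta_pos":[0,0,0],"spin":0,"jaw":6},
])

```text
time: 7.03
tcp_pos: [0.5713, 0.1878, 0.0903]
tool_rot: [1.754, 2.606, -0.002]
contact_force: [-1.9, -2.8, 7.8]
opening: 0.0108
grip_force: 59.9
```

```bash
python3 st.py
```

```text
t 7.03 p [0.5713 0.1878 0.0903] yawY 0.386 tilt -1.0 F [-1.86 -2.81  7.82] M [-0.406  0.425  0.199] op 0.0108 g 59.9 q6 -0.139
```

>>> step_arm([
  {"delta_pos":[0,0,0.004],"spin":-0.45,"jaw":6},
  {"delta_pos":[0,0,0.003],"spin":-0.45,"jaw":6},
  {"delta_pos":[0,0,0],"spin":0,"jaw":6},
])

```text
time: 7.28
tcp_pos: [0.5712, 0.1877, 0.0905]
tool_rot: [1.846, 2.541, -0.002]
contact_force: [-3.0, -2.9, 8.4]
opening: 0.0112
grip_force: 59.9
```

```bash
python3 st.py
```

```text
t 7.28 p [0.5712 0.1877 0.0905] yawY 0.3141 tilt -1.0 F [-2.98 -2.93  8.39] M [-0.474  0.473  0.184] op 0.0112 g 59.9 q6 -0.067
```

>>> step_arm([
  {"delta_pos":[0,0,0.004],"spin":-0.45,"jaw":6},
  {"delta_pos":[0,0,0.003],"spin":-0.45,"jaw":6},
  {"delta_pos":[0,0,0],"spin":0,"jaw":6},
])

```text
time: 7.53
tcp_pos: [0.5711, 0.1877, 0.0907]
tool_rot: [1.937, 2.473, -0.002]
contact_force: [-3.1, -2.5, 7.5]
opening: 0.0111
grip_force: 59.9
```

```bash
python3 st.py
```

```text
t 7.53 p [0.5711 0.1877 0.0907] yawY 0.242 tilt -1.0 F [-3.09 -2.51  7.51] M [-0.457  0.552  0.212] op 0.0111 g 59.9 q6 0.005
```

>>> step_arm([
  {"delta_pos":[0,0,0.003],"spin":-0.35,"jaw":6},
  {"delta_pos":[0,0,0.002],"spin":-0.35,"jaw":6},
  {"delta_pos":[0,0,0],"spin":0,"jaw":6},
])

```text
time: 7.78
tcp_pos: [0.5711, 0.1877, 0.0909]
tool_rot: [2.005, 2.418, -0.002]
contact_force: [-2.8, -2.4, 8.4]
opening: 0.0115
grip_force: 60.0
```

```bash
python3 st.py
```

```text
t 7.78 p [0.5711 0.1877 0.0909] yawY 0.1863 tilt -1.0 F [-2.81 -2.45  8.39] M [-0.472  0.494  0.165] op 0.0115 g 60.0 q6 0.061
```

Still running freely (noise about ±0.025 N m).

>>> step_arm([
  {"delta_pos":[0,0,0.004],"spin":-0.45,"jaw":6},
  {"delta_pos":[0,0,0.003],"spin":-0.45,"jaw":6},
  {"delta_pos":[0,0,0],"spin":0,"jaw":6},
])

```text
time: 8.03
tcp_pos: [0.571, 0.1877, 0.0911]
tool_rot: [2.091, 2.344, -0.003]
contact_force: [-3.0, -2.2, 9.0]
opening: 0.0111
grip_force: 60.0
```

```bash
python3 st.py
```

```text
t 8.03 p [0.571  0.1877 0.0911] yawY 0.1141 tilt -1.0 F [-3.03 -2.25  9.03] M [-0.48   0.561  0.166] op 0.0111 g 60.0 q6 0.133
```

>>> step_arm([
  {"delta_pos":[0,0,0.004],"spin":-0.45,"jaw":6},
  {"delta_pos":[0,0,0.003],"spin":-0.45,"jaw":6},
  {"delta_pos":[0,0,0],"spin":0,"jaw":6},
])

```text
time: 8.28
tcp_pos: [0.5709, 0.1877, 0.0913]
tool_rot: [2.174, 2.267, -0.003]
contact_force: [-2.7, -2.9, 7.9]
opening: 0.0111
grip_force: 60.0
```

```bash
python3 st.py
```

```text
t 8.28 p [0.5709 0.1877 0.0913] yawY 0.0421 tilt -1.0 F [-2.73 -2.95  7.92] M [-0.509  0.537  0.114] op 0.0111 g 60.0 q6 0.205
```

>>> step_arm([
  {"delta_pos":[0,0,0.004],"spin":-0.45,"jaw":6},
  {"delta_pos":[0,0,0.003],"spin":-0.45,"jaw":6},
  {"delta_pos":[0,0,0],"spin":0,"jaw":6},
])

```text
time: 8.53
tcp_pos: [0.5708, 0.1877, 0.0915]
tool_rot: [2.254, 2.188, -0.003]
contact_force: [-4.0, -3.3, 9.6]
opening: 0.0107
grip_force: 60.0
```

```bash
python3 st.py
```

```text
t 8.53 p [0.5708 0.1877 0.0915] yawY -0.0299 tilt -1.0 F [-3.99 -3.28  9.57] M [-0.48   0.626  0.187] op 0.0107 g 60.0 q6 0.277
```

>>> step_arm([
  {"delta_pos":[0,0,0.004],"spin":-0.45,"jaw":6},
  {"delta_pos":[0,0,0.003],"spin":-0.45,"jaw":6},
  {"delta_pos":[0,0,0],"spin":0,"jaw":6},
])

```text
time: 8.78
tcp_pos: [0.5707, 0.1877, 0.0917]
tool_rot: [2.331, 2.105, -0.003]
contact_force: [-3.4, -2.9, 8.8]
opening: 0.0109
grip_force: 60.0
```

```bash
python3 st.py
```

```text
t 8.78 p [0.5707 0.1877 0.0917] yawY -0.1019 tilt -1.0 F [-3.44 -2.88  8.81] M [-0.485  0.662  0.191] op 0.0109 g 60.0 q6 0.349
```

>>> step_arm([
  {"delta_pos":[0,0,0.004],"spin":-0.45,"jaw":6},
  {"delta_pos":[0,0,0.003],"spin":-0.45,"jaw":6},
  {"delta_pos":[0,0,0],"spin":0,"jaw":6},
])

```text
time: 9.03
tcp_pos: [0.5707, 0.1877, 0.0918]
tool_rot: [2.405, 2.021, -0.004]
contact_force: [-3.9, -2.9, 7.4]
opening: 0.0109
grip_force: 60.7
```

```bash
cat > av.py <<'E'
from st import *
v=[s['moment'][2]]
for i in range(4): arm.read_camera('top'); v.append(arm.sense()['moment'][2])
print('Mz',np.round(v,3),np.mean(v).round(3))
E
python3 av.py
```

```text
t 9.03 p [0.5707 0.1877 0.0918] yawY -0.1731 tilt -1.0 F [-3.91 -2.95  7.38] M [-0.439  0.565  0.362] op 0.0109 g 60.7 q6 0.42
Mz [0.362 0.335 0.383 0.344 0.371] 0.359
```

>>> step_arm([
  {"delta_pos":[0,0,0],"spin":0.6,"jaw":6},
  {"delta_pos":[0,0,0],"spin":0.6,"jaw":6},
  {"delta_pos":[0,0,0],"spin":0,"jaw":6},
])

```text
time: 9.48
tcp_pos: [0.5707, 0.1877, 0.0917]
tool_rot: [2.303, 2.136, -0.003]
contact_force: [-2.8, -2.2, 7.8]
opening: 0.0111
grip_force: 59.7
```

```bash
python3 av.py
```

```text
t 9.48 p [0.5707 0.1877 0.0917] yawY -0.0754 tilt -1.0 F [-2.82 -2.21  7.75] M [-0.529  0.562  0.153] op 0.0111 g 59.7 q6 0.322
Mz [0.153 0.17  0.12  0.141 0.129] 0.143
```

>>> step_arm([
  {"delta_pos":[0,0,0],"spin":0.6,"jaw":6},
  {"delta_pos":[0,0,0],"spin":0,"jaw":6},
  {"delta_pos":[0,0,0],"spin":0,"jaw":14},
  {"delta_pos":[0,0,0],"spin":0,"jaw":25},
  {"delta_pos":[0,0,0],"spin":0,"jaw":40},
  {"delta_pos":[0,0,0],"spin":0,"jaw":40},
  {"delta_pos":[0,0,0.3],"spin":0,"jaw":45},
  {"delta_pos":[0,0,0.6],"spin":0,"jaw":50},
  {"delta_pos":[0,0,0.8],"spin":0,"jaw":55},
  {"delta_pos":[0,0,0.8],"spin":0,"jaw":55},
  {"delta_pos":[0,0,0],"spin":0,"jaw":55},
])

```text
time: 10.6
tcp_pos: [0.5751, 0.1894, 0.1718]
tool_rot: [2.251, 2.184, 0.015]
contact_force: [0.6, -0.2, 1.5]
opening: 0.0553
grip_force: 0.0
```

```bash
python3 st.py
```

```text
t 10.6 p [0.5751 0.1894 0.1718] yawY -0.03 tilt -0.9999 F [ 0.63 -0.18  1.48] M [ 0.015 -0.111  0.   ] op 0.0553 g 0.0 q6 0.276
```

>>> step_arm([
  {"delta_pos":[0.2,-0.65,0],"spin":0.77,"jaw":55},
  {"delta_pos":[0.2,-0.65,0],"spin":0.77,"jaw":55},
  {"delta_pos":[0.2,-0.65,0],"spin":0.77,"jaw":55},
  {"delta_pos":[0.2,-0.65,0],"spin":0.77,"jaw":55},
  {"delta_pos":[0.2,-0.65,0],"spin":0.77,"jaw":55},
  {"delta_pos":[0.2,-0.65,0],"spin":0.77,"jaw":55},
  {"delta_pos":[0,0,0],"spin":0,"jaw":55},
  {"delta_pos":[0,0,0],"spin":0,"jaw":55},
])

```text
time: 11.27
tcp_pos: [0.6072, 0.0705, 0.1654]
tool_rot: [-1.818, -2.562, -0.0]
contact_force: [-1.0, -0.1, -0.5]
opening: 0.0549
grip_force: 0.0
```

```bash
python3 st.py
python3 - <<'E'
from fit import *
p=arm.read_camera('scene')
for t in('wing','tab'):
    r=arm.cut_out(p,t); print(t,[(k['conf'],np.round(k['bbox'],1)) for k in r[:2]])
cv2.imwrite('pics/g2.png',cv2.resize(p['pixels'][90:270,270:450],(560,560),interpolation=2))
E
```

```text
t 11.27 p [0.6072 0.0705 0.1654] yawY 0.3367 tilt -1.0 F [-1.   -0.14 -0.53] M [-0.047  0.019 -0.032] op 0.0549 g 0.0 q6 -0.293
wing [(0.64, array([361.1, 160.1,  23.1,  22.5]))]
tab [(0.85, array([332. , 202.6,  56.7,  44.4])), (0.17, array([360.8, 157.8,  23.6,  22.3]))]
```

View pics/g2.png

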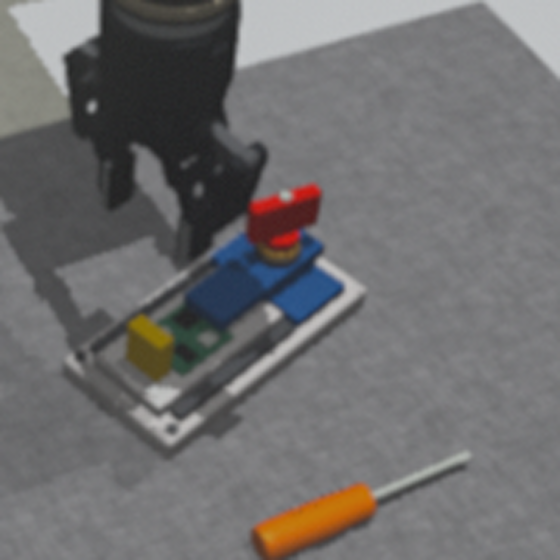

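The wing is turned nearly across the jaw now, the jaw is raised, and the carrier is untouched. Next I lower onto the tab.

>>> step_arm([
  {"delta_pos":[0.17,0.07,-0.6],"spin":0,"jaw":55},
  {"delta_pos":[0,0,-0.6],"spin":0,"jaw":55},
  {"delta_pos":[0,0,-0.6],"spin":0,"jaw":55},
  {"delta_pos":[0,0,-0.6],"spin":0,"jaw":55},
  {"delta_pos":[0,0,-0.5],"spin":0,"jaw":55},
  {"delta_pos":[0,0,-0.5],"spin":0,"jaw":50},
  {"delta_pos":[0,0,-0.38],"spin":0,"jaw":45},
  {"delta_pos":[0,0,0],"spin":0,"jaw":42},
  {"delta_pos":[0,0,0],"spin":0,"jaw":40},
])

```text
time: 12.17
tcp_pos: [0.6115, 0.074, 0.0515]
tool_rot: [-1.812, -2.564, 0.002]
contact_force: [0.5, 0.6, 0.6]
opening: 0.04
grip_force: 0.0
```

```bash
python3 st.py
python3 - <<'E'
from fit import *
p=arm.read_camera('scene')
cv2.imwrite('pics/g3.png',cv2.resize(p['pixels'][120:260,270:410],(560,560),interpolation=2))
E
```

```text
t 12.17 p [0.6115 0.074  0.0515] yawY 0.3403 tilt -1.0 F [0.48 0.65 0.65] M [-0.003 -0.029  0.015] op 0.04 g 0.0 q6 -0.291
```

View pics/g3.png

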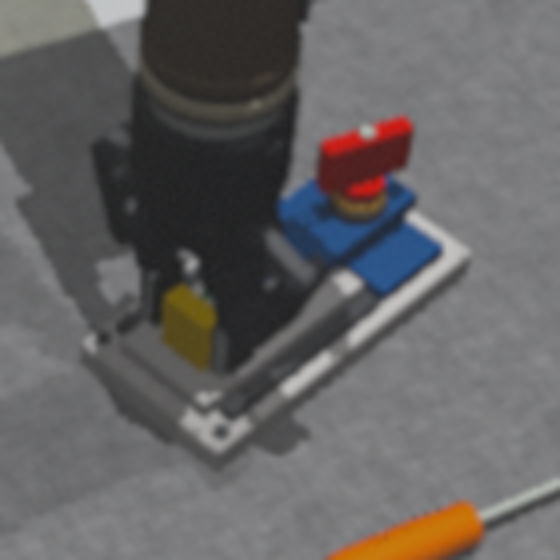

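>>> step_arm([
  {"delta_pos":[0,0,0],"spin":0,"jaw":35},
  {"delta_pos":[0,0,0],"spin":0,"jaw":32},
  {"delta_pos":[0,0,0],"spin":0,"jaw":30},
  {"delta_pos":[0,0,0],"spin":0,"jaw":27},
  {"delta_pos":[0,0,0],"spin":0,"jaw":24},
  {"delta_pos":[0,0,0],"spin":0,"jaw":24},
])

```text
time: 12.72
tcp_pos: [0.6129, 0.0734, 0.0535]
tool_rot: [1.813, 2.564, 0.001]
contact_force: [-2.2, -0.6, 6.1]
opening: 0.0287
grip_force: 60.1
```

```bash
python3 st.py
```

```text
t 12.72 p [0.6129 0.0734 0.0535] yawY 0.3397 tilt -1.0 F [-2.22 -0.63  6.11] M [-0.063  0.39   0.064] op 0.0287 g 60.1 q6 -0.291
```

>>> step_arm([
  {"delta_pos":[0,0,0.04],"spin":0,"jaw":24},
  {"delta_pos":[0.03,-0.09,0],"spin":0,"jaw":24},
  {"delta_pos":[0.03,-0.09,0],"spin":0,"jaw":24},
])

```text
time: 12.97
tcp_pos: [0.6142, 0.0685, 0.0535]
tool_rot: [-1.814, -2.564, -0.002]
contact_force: [-2.1, 4.1, 3.5]
opening: 0.0289
grip_force: 59.9
```

```bash
python3 st.py
```

```text
t 12.97 p [0.6142 0.0685 0.0535] yawY 0.3392 tilt -1.0 F [-2.1   4.06  3.49] M [0.585 0.23  0.02 ] op 0.0289 g 59.9 q6 -0.3
```

>>> step_arm([
  {"delta_pos":[0.06,-0.17,0.01],"spin":0,"jaw":24},
  {"delta_pos":[0.06,-0.17,0.01],"spin":0,"jaw":24},
  {"delta_pos":[0.06,-0.17,0],"spin":0,"jaw":24},
  {"delta_pos":[0.06,-0.17,0],"spin":0,"jaw":24},
])

```text
time: 13.3
tcp_pos: [0.6213, 0.0468, 0.0536]
tool_rot: [-1.814, -2.565, 0.001]
contact_force: [-0.6, 0.4, -1.0]
opening: 0.029
grip_force: 59.6
```

```bash
python3 st.py
```

```text
t 13.3 p [0.6213 0.0468 0.0536] yawY 0.3394 tilt -1.0 F [-0.62  0.45 -1.02] M [ 0.149  0.026 -0.004] op 0.029 g 59.6 q6 -0.334
```

>>> step_arm([
  {"delta_pos":[0.06,-0.17,-0.005],"spin":0,"jaw":24},
  {"delta_pos":[0.06,-0.17,-0.005],"spin":0,"jaw":24},
  {"delta_pos":[0.06,-0.17,0],"spin":0,"jaw":24},
  {"delta_pos":[0.06,-0.17,0],"spin":0,"jaw":24},
  {"delta_pos":[0.06,-0.17,0],"spin":0,"jaw":24},
  {"delta_pos":[0.06,-0.17,0],"spin":0,"jaw":24},
  {"delta_pos":[0.06,-0.17,0],"spin":0,"jaw":24},
  {"delta_pos":[0.06,-0.17,0],"spin":0,"jaw":24},
  {"delta_pos":[0,0,0],"spin":0,"jaw":24},
  {"delta_pos":[0,0,0],"spin":0,"jaw":24},
])

```text
time: 14.13
tcp_pos: [0.6359, 0.006, 0.0536]
tool_rot: [1.814, 2.564, -0.0]
contact_force: [-0.4, -0.9, -1.1]
opening: 0.0286
grip_force: 59.5
```

```bash
python3 st.py
```

```text
t 14.13 p [0.6359 0.006  0.0536] yawY 0.339 tilt -1.0 F [-0.36 -0.89 -1.12] M [-0.045 -0.011 -0.037] op 0.0286 g 59.5 q6 -0.397
```

>>> step_arm([
  {"delta_pos":[0,0,0.2],"spin":0,"jaw":24},
  {"delta_pos":[0,0,0.4],"spin":0,"jaw":24},
  {"delta_pos":[0,0,0.6],"spin":0,"jaw":24},
  {"delta_pos":[0,0,0.6],"spin":0,"jaw":24},
  {"delta_pos":[0,0,0.6],"spin":0,"jaw":24},
  {"delta_pos":[0,0,0.4],"spin":0,"jaw":24},
  {"delta_pos":[0,0,0.2],"spin":0,"jaw":24},
  {"delta_pos":[0,0,0],"spin":0,"jaw":24},
])

```text
time: 14.8
tcp_pos: [0.6371, 0.0069, 0.1462]
tool_rot: [1.812, 2.562, 0.004]
contact_force: [0.4, 0.1, -2.4]
opening: 0.0293
grip_force: 59.5
```

>>> step_arm([
  {"delta_pos":[-0.14,-0.34,0],"spin":-0.14,"jaw":24},
  {"delta_pos":[-0.29,-0.68,0],"spin":-0.28,"jaw":24},
  {"delta_pos":[-0.29,-0.68,0],"spin":-0.28,"jaw":24},
  {"delta_pos":[-0.29,-0.68,0],"spin":-0.28,"jaw":24},
  {"delta_pos":[-0.29,-0.68,0],"spin":-0.28,"jaw":24},
  {"delta_pos":[-0.29,-0.68,0],"spin":-0.28,"jaw":24},
  {"delta_pos":[-0.29,-0.68,0],"spin":-0.28,"jaw":24},
  {"delta_pos":[-0.29,-0.68,0],"spin":-0.28,"jaw":24},
  {"delta_pos":[-0.29,-0.68,0],"spin":-0.28,"jaw":24},
  {"delta_pos":[-0.29,-0.68,0],"spin":-0.28,"jaw":24},
  {"delta_pos":[-0.29,-0.68,0],"spin":-0.28,"jaw":24},
  {"delta_pos":[-0.29,-0.68,0],"spin":-0.28,"jaw":24},
  {"delta_pos":[-0.29,-0.68,0],"spin":-0.28,"jaw":24},
  {"delta_pos":[-0.29,-0.68,0],"spin":-0.28,"jaw":24},
  {"delta_pos":[-0.29,-0.68,0],"spin":-0.28,"jaw":24},
  {"delta_pos":[-0.29,-0.68,0],"spin":-0.28,"jaw":24},
  {"delta_pos":[-0.14,-0.34,0],"spin":-0.14,"jaw":24},
  {"delta_pos":[0,0,0],"spin":0,"jaw":24},
  {"delta_pos":[0,0,0],"spin":0,"jaw":24},
])

```text
time: 16.38
tcp_pos: [0.4958, -0.3194, 0.1426]
tool_rot: [-2.242, -2.197, -0.001]
contact_force: [0.6, 0.2, -2.1]
opening: 0.0286
grip_force: 59.6
```

```bash
python3 st.py
python3 - <<'E'
from fit import *
p=arm.read_camera('scene'); q=arm.read_camera('top')
a=cv2.resize(p['pixels'][120:290,50:220],(400,400),interpolation=2); b=cv2.resize(q['pixels'][200:330,320:450],(400,400),interpolation=2)
cv2.imwrite('pics/g4.png',np.hstack([a,b]))
E
```

```text
t 16.38 p [ 0.4958 -0.3194  0.1426] yawY -0.0204 tilt -1.0 F [ 0.64  0.22 -2.09] M [-0.061 -0.006 -0.036] op 0.0286 g 59.6 q6 -0.626
```

View pics/g4.png

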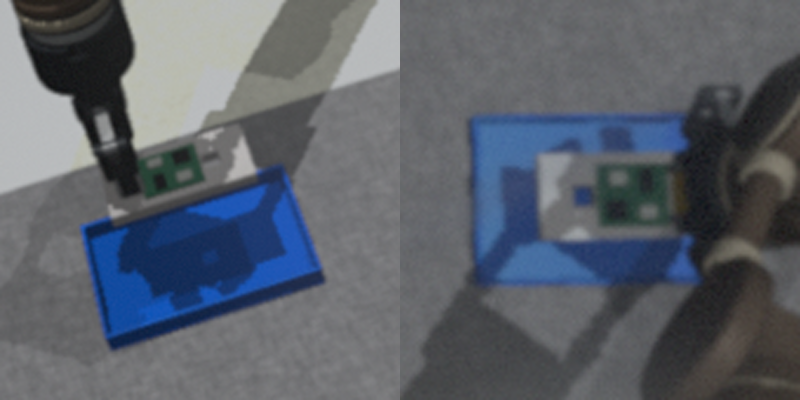

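The carrier hangs level and lined up over the tray (right crop: plate at 540–690 columns, inside the blue walls), so I lower it.

>>> step_arm([
  {"delta_pos":[0.05,-0.08,-0.2],"spin":0,"jaw":24},
  {"delta_pos":[0,0,-0.45],"spin":0,"jaw":24},
  {"delta_pos":[0,0,-0.45],"spin":0,"jaw":24},
  {"delta_pos":[0,0,-0.45],"spin":0,"jaw":24},
  {"delta_pos":[0,0,-0.45],"spin":0,"jaw":24},
  {"delta_pos":[0,0,-0.4],"spin":0,"jaw":24},
  {"delta_pos":[0,0,-0.3],"spin":0,"jaw":24},
  {"delta_pos":[0,0,-0.2],"spin":0,"jaw":24},
  {"delta_pos":[0,0,-0.15],"spin":0,"jaw":24},
  {"delta_pos":[0,0,-0.15],"spin":0,"jaw":24},
  {"delta_pos":[0,0,-0.1],"spin":0,"jaw":24},
  {"delta_pos":[0,0,0],"spin":0,"jaw":24},
  {"delta_pos":[0,0,0],"spin":0,"jaw":24},
])

```text
time: 17.57
tcp_pos: [0.4985, -0.3222, 0.0449]
tool_rot: [2.242, 2.2, 0.0]
contact_force: [0.8, 0.8, -1.9]
opening: 0.0294
grip_force: 59.6
```

```bash
python3 st.py
```

```text
t 17.57 p [ 0.4985 -0.3222  0.0449] yawY -0.0188 tilt -1.0 F [ 0.82  0.78 -1.92] M [-0.084  0.042 -0.021] op 0.0294 g 59.6 q6 -0.628
```

About 7 mm to the floor.

>>> step_arm([
  {"delta_pos":[0,0,-0.06],"spin":0,"jaw":24},
  {"delta_pos":[0,0,-0.06],"spin":0,"jaw":24},
  {"delta_pos":[0,0,-0.06],"spin":0,"jaw":24},
  {"delta_pos":[0,0,-0.04],"spin":0,"jaw":24},
  {"delta_pos":[0,0,-0.03],"spin":0,"jaw":24},
  {"delta_pos":[0,0,0],"spin":0,"jaw":24},
])

```text
time: 18.07
tcp_pos: [0.4982, -0.322, 0.0375]
tool_rot: [-2.242, -2.2, 0.0]
contact_force: [-1.7, 1.2, 1.2]
opening: 0.0289
grip_force: 59.9
```

```bash
python3 st.py
```

```text
t 18.07 p [ 0.4982 -0.322   0.0375] yawY -0.0187 tilt -1.0 F [-1.71  1.21  1.23] M [ 0.055  0.22  -0.02 ] op 0.0289 g 59.9 q6 -0.628
```

>>> step_arm([
  {"delta_pos":[0,0,-0.01],"spin":0,"jaw":29},
  {"delta_pos":[0,0,0],"spin":0,"jaw":33},
  {"delta_pos":[0,0,0],"spin":0,"jaw":40},
  {"delta_pos":[0,0,0],"spin":0,"jaw":46},
  {"delta_pos":[0,0,0],"spin":0,"jaw":48},
  {"delta_pos":[0,0,0.2],"spin":0,"jaw":48},
  {"delta_pos":[0,0,0.5],"spin":0,"jaw":48},
  {"delta_pos":[0,0,0.8],"spin":0,"jaw":48},
  {"delta_pos":[0,0,0.8],"spin":0,"jaw":48},
  {"delta_pos":[0,0,0.8],"spin":0,"jaw":48},
  {"delta_pos":[-0.5,-0.8,0.8],"spin":0,"jaw":48},
  {"delta_pos":[-0.5,-0.8,0.8],"spin":0,"jaw":48},
  {"delta_pos":[-0.5,-0.8,0],"spin":0,"jaw":48},
  {"delta_pos":[-0.5,-0.8,0],"spin":0,"jaw":48},
  {"delta_pos":[-0.5,-0.8,0],"spin":0,"jaw":48},
  {"delta_pos":[-0.5,-0.8,0],"spin":0,"jaw":48},
  {"delta_pos":[0,0,0],"spin":0,"jaw":48},
  {"delta_pos":[0,0,0],"spin":0,"jaw":48},
])

```text
time: 19.57
tcp_pos: [0.4074, -0.4673, 0.1782]
tool_rot: [2.245, 2.197, 0.0]
contact_force: [0.2, 0.6, -0.6]
opening: 0.0483
grip_force: 0.0
```

```bash
python3 st.py
python3 - <<'E'
from fit import *
p=arm.read_camera('scene'); q=arm.read_camera('top')
for t,z in (('plate',.014),('tray',.022)):
    k=arm.cut_out(q,t)[0]; c=max(cv2.findContours(k['mask'].astype(np.uint8),0,1)[0],key=cv2.contourArea)
    print(t,k['conf'],cv2.minAreaRect(np.array([at(q,*u[0],z)[:2] for u in c],np.float32)))
m=[arm.cut_out(x,'wing')[0]['mask'].astype(float) for x in (q,p)]
w=fit([q,p],'wing',(.571,.188,.0876,.27-.339),(.052,.012,.032),0,True,m); print('wing',w.x.round(4),w.fun)
cv2.imwrite('pics/g5.png',p['pixels'])
E
```

```text
t 19.57 p [ 0.4074 -0.4673  0.1782] yawY -0.0218 tilt -1.0 F [ 0.16  0.62 -0.57] M [-0.011 -0.025 -0.003] op 0.0483 g 0.0 q6 -0.902
plate 0.7 ((0.5003060102462769, -0.2820570170879364), (0.1209624856710434, 0.06151525676250458), 88.32003784179688)
tray 0.61 ((0.4968281686306, -0.2828061878681183), (0.19271132349967957, 0.12921124696731567), 88.42613983154297)
wing [0.5712 0.1891 1.5557 0.0838] 0.5431448442248676
```

View pics/g5.png

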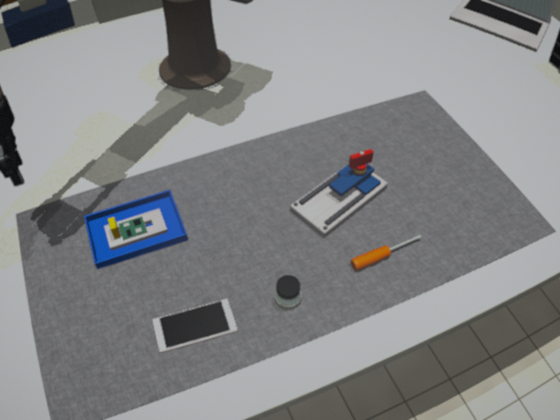

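```bash
python3 -c "
from rig import arm
print(arm.sign_off())"
```

```text
the job is handed in; nothing more can be done
None
```

The job is handed in, but I don't have the judge's result: the nut ran clockwise to a firm stop and was backed off to almost no torque before release. The carrier was then drawn out and lies flat in the blue tray, and the phone, jar and screwdriver were not touched. One doubt is the wing height: the final camera fit put it at 83.8 mm, under the 87.15 mm required, but I trusted the turn angle (about 1.3 rad) and the stop torque over that fit.

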